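Snap the spice jar into the empty clip of the rack

TASK

Put the loose spice jar (the slim one with the dark cap, standing on the worktop) away in the one empty spring clip of the jar rack. Keep it upright and just above the worktop, push it sideways into the clip through the clip's open front until it snaps fully home, and let go; do not lower it in from above. Leave the two spice jars that are already clipped in the rack where they are.

Things in the scene. Friction and masses are not known exactly. Their poses are not given: they have to be found in the camera images.
- jar: Loose spice jar: slim, round, dark brown cap, 41 mm in diameter, 105 mm tall (cap: top 21 mm), 0.08 to 0.15 kg, upright on the worktop in front of the rack. Origin: centre of its underside, z up. Not wanted, standing near it: a salt shaker (clear, grey top, 44 mm wide, 90 mm tall) and a sauce jar (white lid, 64 mm wide, 97 mm tall).
- clip_empty: The empty steel clip, fixed. Origin: on the worktop (z = 0) where the clipped jar's underside centre belongs; x points from the open front into the clip (away from the robot, up to 0.2 rad off), z up. Two sprung jaws, 32 to 50 mm high; flared lips 55 mm apart, 27 mm before the origin. Pushing a jar along +x takes 3 to 10 N until they snap shut behind it; a plate 21 mm past the origin stops it.
- jar_b: Spice jar of the same size already held in a clip, to be left there. Origin: centre of its underside, z up. The rack is a low wooden rail with three equal clips 95 mm apart in a row; which one is empty varies. Rail and clips end 53 mm above the worktop: above that the space round and behind a jar is clear for fingers. Clipped jars stand on the worktop itself.
- jar_c: The other spice jar of the same size already held in a clip (different label, also a dark cap), to be left there. Origin: centre of its underside, z up.

How it is judged:
By the outcome, as a careful person would: the job done as asked, in the order asked, and still so for the second after the job is handed in, with the robot touching nothing.
It also fails if it takes over 43 s, if anything falls off the work surface, if the arm or the gripper's body presses on something with over 40 N, if the wrist force passes 120 N, or if a joint passes its speed limit or range.

ROBOT

A 6-joint arm with a two-finger parallel gripper is mounted at the origin on a cart in front of the work surface, level with it; the furniture and walls round the work are solid. World frame = base frame: x ahead of the robot, y to its left, z up, the work surface at z = 0. Lengths are in m, angles in rad, forces in N, time in s.
With the tool pointing down it reaches from about 0.325 to 0.775 m from the base axis. Payload 5.5 kg.
Tool frame: the origin (TCP) lies at the very end of the fingers, on their centre line; the grasp point (between the pads) lies arm.hold_point_z behind it (arm.hold_point_z is the distance from the TCP to the grasp point, in m); z points along the fingers, y is the line along which they close (so a half turn about z gives the same grasp; the last joint's range is limited). The gripper opens to 88 mm and grips with 3 to 60 N. Pads are 20 mm wide; open, the fingers measure 115 mm over their backs; the gripper's body (75 mm by 178 mm) begins 61 mm behind the grasp point.
Start: joints at [1.051, 0.091, 1.231, -0, 1.82, -0.057], TCP at [0.268, 0.537, 0.223] pointing down, gripper open.
Joint ranges: [-2.87, 2.87], [-0.86, 2.18], [0.17, 2.46], [-1.51, 4.65], [0.06, 2.69], [-2.65, 2.65]. Speed limits (rad/s): [2.57, 2.57, 3.01, 3.14, 3.14, 3.14].

INTERFACE

Orientations are given as a unit quaternion [w, x, y, z].
In Python, from station import readout, optics, arm gives the robot as it stands.
- The arm moves only by the shell command python3 -m pendant 'ROWS' [FORCE]. ROWS is JSON, one flat list of numbers, 7 for each row, row after row: the shift along the tool's x, y, z in mm, then the turn, a rotation vector about the tool's x, y, z in degrees, then the opening, from -1 (shut) to 1 (fully open), so that 0 is half open. A call has 1 to 20 rows; each row is the pose to reach, as a shift and turn from the pose commanded when the call began, along the tool's axes at that moment; what a row does not reach only later rows make up. A row lasts 1/8 s, in which the tool goes at most 62.5 mm and 10.7 degrees, less where a joint would pass 70% of its speed; a pose out of reach is approached as far as the arm can. A call with a gripper value outside its range is refused whole. The fingers move at their own pace and stop on an object; FORCE is the grip in N (left out, the last holds). Time passes only in rows, so rows that repeat a pose let the fingers close. It gives the time, the measured TCP pose, the force, the opening and the grip force at its end, in the units of the state.
- readout.state(): the state, without advancing time (a new reading comes with each control period).
- optics.grab_frame(name): name is "side" or "top"; returns a dict with "img" (420x560x3 uint8, red, green, blue), "camera_matrix" (3x3 intrinsics, pixels), "extrinsics" (4x4, takes a point from camera to world coordinates). Camera axes: x right, y up, looking along -z (the intrinsics and any distortion apply to the point x, -y, -z); pixel columns grow to the right and rows downward; lengths in m; the calibration is good to about 2 mm. A picture is of the moment at which its call begins. There is no depth.
- arm.sign_off(): hands the job in; it is judged then, once.
The state is a dict: "time": time; "joint_positions": joint angles; "qvel": joint speeds; "joint_torque": joint torques, N m; "ee_pos": TCP position; "orientation": TCP orientation; "force": force on the tool from outside, world axes, zero at the start; "wrist_torque": the same for the moment, N m; "grip_width": opening from 0.0 (shut) to 1.0 (fully open); "grasp_force": force on a finger pad.
Only numpy, scipy, OpenCV 4.12 (cv2) and the standard library are available. Lean on these libraries where they do the work, as an engineer would, in place of code of your own. Each camera call takes 0.05 s, during which the arm holds its last target. There are 200 camera calls.

## Working session

There is one attempt and no reset: what is moved stays moved. The work goes in short steps, Python scripts to look and compute and a shell command to move; the robot and the scene stay as the last step left them, time stands still between calls to the robot, and variables do not carry over. Pictures are saved under pics/ and viewed, at most 10 in all, crops included, and the job is handed in when it is done.

```bash
mkdir -p pics
cat > h.py <<'E'
import numpy as np,cv2,json
from station import readout,optics,arm
def grab(n,f):
    d=optics.grab_frame(n); cv2.imwrite(f'pics/{f}.png',d['img'][:,:,::-1]); np.savez(f'{f}.npz',**{k:np.array(v) for k,v in d.items() if k in('img','camera_matrix','extrinsics')}); return d
def ray(d,u,v,z):
    K=np.array(d['camera_matrix']);T=np.array(d['extrinsics'])
    p=np.linalg.inv(K)@[u,v,1]; r=T[:3,:3]@[p[0],-p[1],-p[2]]; o=T[:3,3]
    return o+r*(z-o[2])/r[2]
def proj(d,P):
    K=np.array(d['camera_matrix']);T=np.array(d['extrinsics'])
    c=T[:3,:3].T@(np.array(P)-T[:3,3]); q=K@[c[0],-c[1],-c[2]]; return q[:2]/q[2]
E
python3 - <<'E'
from h import *
a=grab('top','t0');b=grab('side','s0')
im=np.hstack([a['img'],b['img']])
print(a.keys(),a['extrinsics'],b['extrinsics'],a['camera_matrix'],b['camera_matrix'])
print(readout.state(),arm.hold_point_z)
E
```

```text
dict_keys(['img', 'camera_matrix', 'extrinsics']) [[ 0.01272575  0.98727824 -0.15849208  0.37989973]
 [-0.99989001  0.01377193  0.00550423 -0.05162807]
 [ 0.00761695  0.1584046   0.98734491  1.04471365]
 [ 0.          0.          0.          1.        ]] [[ 0.96899528  0.13481309 -0.20705938  0.32470087]
 [-0.24693726  0.4999997  -0.83007366 -0.98978232]
 [-0.00837517  0.85546813  0.51778772  0.60823973]
 [ 0.          0.          0.          1.        ]] [[542.28269784   0.         278.38062849]
 [  0.         542.28269784 213.58138209]
 [  0.           0.           1.        ]] [[532.55154444   0.         278.98865223]
 [  0.         532.55154444 214.69064412]
 [  0.           0.           1.        ]]
{'time': 0.1, 'joint_positions': array([ 1.05129093e+00,  9.17791553e-02,  1.23171923e+00, -4.09078364e-06,
        1.81978386e+00, -5.67192039e-02]), 'qvel': array([ 0.00108056,  0.00034173, -0.00223213,  0.00059475, -0.00024781,
        0.00133054]), 'joint_torque': array([ 2.84362090e-03, -4.47852445e+01, -4.07573926e+01,  6.98943017e-02,
        2.83469155e-02, -9.09046867e-05]), 'ee_pos': array([0.26775547, 0.53666485, 0.22164869]), 'orientation': array([-2.38141470e-04,  2.29334121e-01,  9.73347393e-01, -8.10537709e-04]), 'force': array([ 0.00427768, -0.41294752,  0.90517707]), 'wrist_torque': array([ 0.01664818,  0.01642635, -0.04584555]), 'grasp_force': 0.0, 'grip_width': 0.9998147015964706} 0.0187
```

View pics/t0.png

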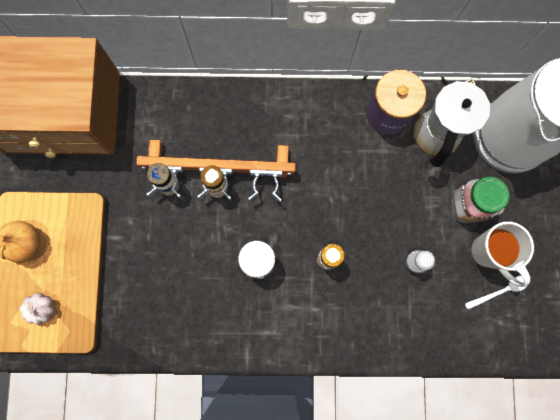

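View pics/s0.png

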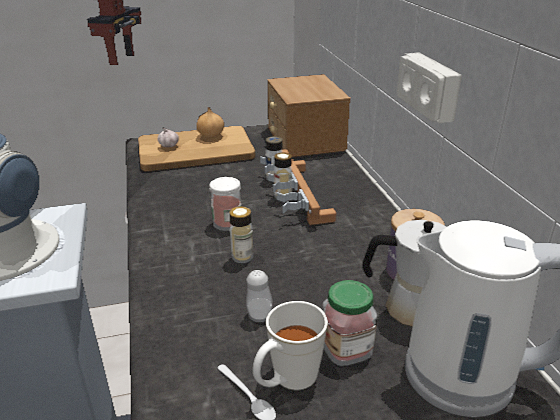

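The top view shows the rack with jars at about (160,175) and (212,180), the empty clip at about (265,185), the loose jar at (331,257), the sauce jar at (257,260) and the shaker at (421,261). The side view agrees with this. I'll enlarge both.

Run:
```python
import cv2
a=cv2.imread('pics/t0.png')[140:290,130:355]; cv2.imwrite('pics/t0c.png',cv2.resize(a,None,fx=3.5,fy=3.5,interpolation=cv2.INTER_CUBIC))
b=cv2.imread('pics/s0.png')[130:280,195:345]; cv2.imwrite('pics/s0c.png',cv2.resize(b,None,fx=4,fy=4,interpolation=cv2.INTER_CUBIC))
```

```text
(no output)
```

View pics/t0c.png

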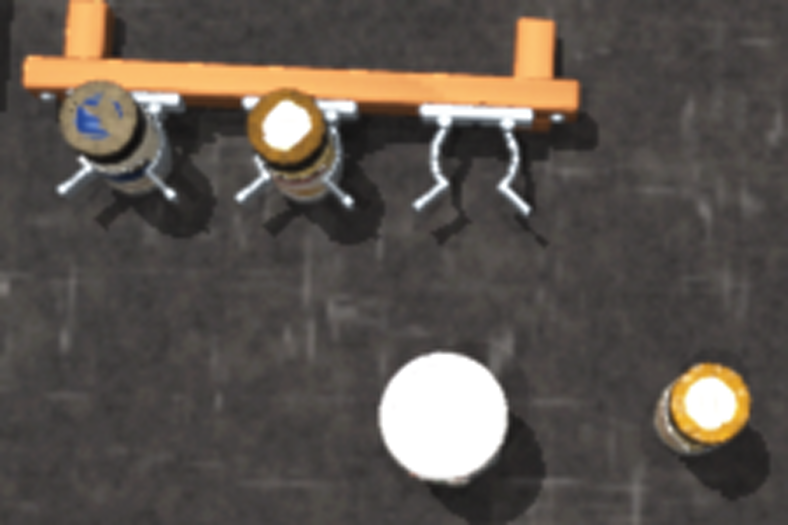

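View pics/s0c.png

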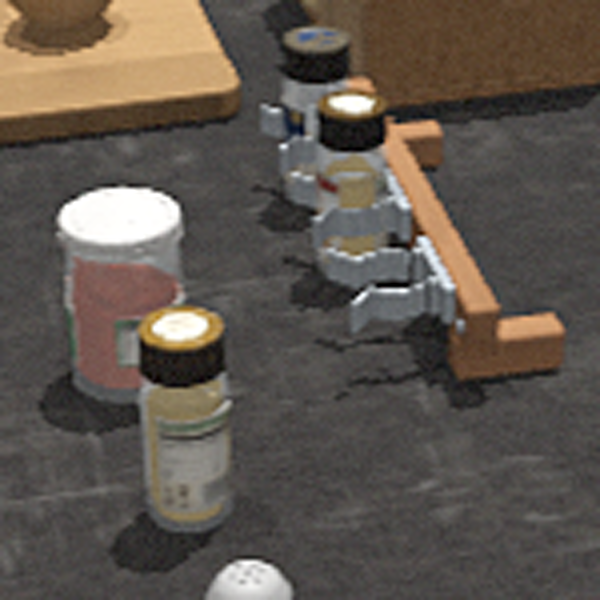

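```bash
cat > m.py <<'E'
from h import *
t=np.load('t0.npz');s=np.load('s0.npz')
T=lambda u,v,z:ray(t,129.6+u/3.5+.14,139.6+v/3.5+.14,z)
S=lambda u,v,z:ray(s,194.6+u/4+.1,129.6+v/4+.1,z)
np.set_printoptions(precision=4,suppress=True)
print('jar',T(710,405,.105),S(181,327,.105))
b=T(287,127,.105);c=T(100,121,.105)
print('b',b,S(351,105,.105),'c',c,S(316,41,.105), np.linalg.norm(b-c))
l,r=T(418,206,.05),T(527,212,.05);print('lips',l,r,np.linalg.norm(l-r))
d=T(532,116,.05)-T(422,110,.05);print('plate yaw',np.arctan2(d[0],-d[1]), 'rail',[np.arctan2(e[0],-e[1]) for e in [T(578,82,.053)-T(25,57,.053)]])
e=b-c;y=np.arctan2(e[0],-e[1]);print('row yaw',y)
for yaw in(y,np.arctan2((r-l)[0],-(r-l)[1])):
  print(yaw,'org lips',(l+r)/2+.027*np.array([np.cos(yaw),np.sin(yaw),0]),'org jars',(b+c)/2+.1425*np.array([np.sin(yaw),-np.cos(yaw),0]))
print('sauce',T(443,416,.097)); print('shaker',ray(t,425,260,.09))
E
python3 m.py
```

```text
jar [ 0.4585 -0.1519  0.105 ] [ 0.4592 -0.1531  0.105 ]
b [0.5965 0.0621 0.105 ] [0.5959 0.0603 0.105 ] c [0.5983 0.1569 0.105 ] [0.5985 0.1526 0.105 ] 0.09472920084006296
lips [ 0.5671 -0.0023  0.05  ] [ 0.5647 -0.0605  0.05  ] 0.058179015350381114
plate yaw -0.0413203021680479 rail [np.float64(-0.03176209888574018)]
row yaw -0.01836483020676459
-0.01836483020676459 org lips [ 0.5929 -0.0319  0.05  ] org jars [ 0.5948 -0.033   0.105 ]
-0.04177367380795693 org lips [ 0.5929 -0.0325  0.05  ] org jars [ 0.5915 -0.0329  0.105 ]
sauce [ 0.4519 -0.0194  0.097 ]
shaker [ 0.4539 -0.3164  0.09  ]
```

```bash
python3 -m pendant '[-80,-89,15,0,0,11,1,-160,-177,30,0,0,22,1,-240,-266,45,0,0,33,1,-320,-354,60,0,0,44,1,-400,-443,80,0,0,55,1,-479,-531,92,0,0,65.4,1,-479,-531,92,0,0,65.4,1,-479,-531,92,0,0,65.4,1,-479,-531,92,0,0,65.4,1,-479,-531,92,0,0,65.4,1,-479,-531,92,0,0,65.4,1,-479,-531,92,0,0,65.4,1,-479,-531,92,0,0,65.4,1,-479,-531,92,0,0,65.4,1,-479,-531,92,0,0,65.4,1,-479,-531,92,0,0,65.4,1]' 30
python3 - <<'E'
from h import *
s=readout.state();print(s['ee_pos'],s['orientation'],s['qvel'].round(3))
E
```

```text
time: 2.1
ee_pos: [0.4595, -0.1512, 0.131]
orientation: [0.0, 0.718, 0.696, 0.0]
force: [0.0, 0.8, 0.0]
grip_width: 0.995
grasp_force: 0.0
[ 0.45954458 -0.15119239  0.13103303] [3.38989742e-04 7.18270960e-01 6.95763382e-01 1.73882818e-04] [-0.004  0.003 -0.002 -0.002  0.001  0.002]
```

```bash
python3 -m pendant '[-1,-0.5,20,0,0,0,1,-1,-0.5,45,0,0,0,1,-1,-0.5,65,0,0,0,1,-1,-0.5,71,0,0,0,1,-1,-0.5,71,0,0,0,1,-1,-0.5,71,0,0,0,0,-1,-0.5,71,0,0,0,-0.5,-1,-0.5,71,0,0,0,-1,-1,-0.5,71,0,0,0,-1,-1,-0.5,71,0,0,0,-1,-1,-0.5,71,0,0,0,-1,-1,-0.5,71,0,0,0,-1,-1,-0.5,71,0,0,0,-1]' 30
```

```text
time: 3.72
ee_pos: [0.4589, -0.1531, 0.0596]
orientation: [0.0, 0.719, 0.695, -0.0]
force: [0.4, -1.5, -0.5]
grip_width: 0.459
grasp_force: 30.0
```

```bash
python3 -m pendant '[0,0,-3,0,0,0,-1,0,0,-3,0,0,0,-1,1,20,-3,0,0,0,-1,2,45,-3,0,0,0,-1,2,65,-3,0,0,0,-1,2,74,-3,0,0,0,-1,10,73,-3,0,0,0,-1,30,73,-3,0,0,0,-1,55,72,-3,0,0,0,-1,80,71,-3,0,0,0,-1,105,71,-3,0,0,0,-1,119,70,-3,0,0,0,-1,125,70,-3,0,0,0,-1,125,70,-3,0,0,0,-1,125,70,-3,0,0,0,-1,125,70,-3,0,0,0,-1]'
python3 - <<'E'
from h import *
a=grab('top','t1');b=grab('side','s1')
x=cv2.resize(a['img'][140:290,200:340],None,fx=2.8,fy=2.8,interpolation=2);y=cv2.resize(b['img'][120:270,195:335],None,fx=2.8,fy=2.8,interpolation=2)
cv2.imwrite('pics/c1.png',np.hstack([x,y])[:,:,::-1])
E
```

```text
time: 5.72
ee_pos: [0.533, -0.0311, 0.0626]
orientation: [0.0, 0.719, 0.695, -0.0]
force: [-0.1, 0.5, -0.5]
grip_width: 0.459
grasp_force: 30.0
```

View pics/c1.png

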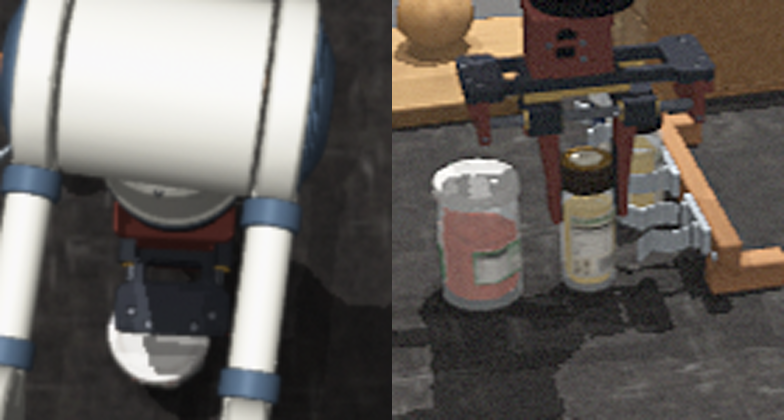

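The side view shows the jar upright in the fingers at about (588,220) in the crop, in front of the empty clip's lips, and clear of the sauce jar. Next I push it in.

```bash
python3 -m pendant '[0,8,0,0,0,0,-1,0,16,0,0,0,0,-1,0,22,0,0,0,0,-1,0,27,0,0,0,0,-1,0,32,0,0,0,0,-1,0,36,0,0,0,0,-1,0,40,0,0,0,0,-1,0,40,0,0,0,0,-1]' 40
python3 -m pendant '[0,4,0,0,0,0,-1,0,8,0,0,0,0,-1,0,12,0,0,0,0,-1,0,15,0,0,0,0,-1,0,18,0,0,0,0,-1,0,18,0,0,0,0,-1]'
```

```text
time: 6.82
ee_pos: [0.5715, -0.0317, 0.0613]
orientation: [-0.002, 0.719, 0.695, -0.002]
force: [-5.2, -0.9, -2.7]
grip_width: 0.46
grasp_force: 40.0
time: 7.58
ee_pos: [0.5922, -0.0325, 0.0632]
orientation: [0.001, 0.719, 0.695, 0.001]
force: [2.7, 0.3, -1.0]
grip_width: 0.46
grasp_force: 40.0
```

```bash
for i in 1 2; do python3 -m pendant '[0,1.5,0,0,0,0,-1,0,1.5,0,0,0,0,-1,0,1.5,0,0,0,0,-1]' ; done
```

```text
time: 7.95
ee_pos: [0.5928, -0.0325, 0.0629]
orientation: [0.0, 0.719, 0.695, 0.0]
force: [2.1, -0.7, -0.8]
grip_width: 0.458
grasp_force: 40.0
time: 8.32
ee_pos: [0.5939, -0.0325, 0.0625]
orientation: [-0.0, 0.719, 0.695, -0.0]
force: [2.1, 0.4, -0.4]
grip_width: 0.461
grasp_force: 40.0
```

```bash
for i in 1 2; do python3 -m pendant '[0,1.5,0,0,0,0,-1,0,1.5,0,0,0,0,-1,0,1.5,0,0,0,0,-1]' ; done
```

```text
time: 8.7
ee_pos: [0.5947, -0.0327, 0.0623]
orientation: [-0.001, 0.719, 0.695, -0.001]
force: [-5.1, -1.3, 1.1]
grip_width: 0.457
grasp_force: 40.0
time: 9.07
ee_pos: [0.5952, -0.0326, 0.062]
orientation: [-0.002, 0.719, 0.695, -0.002]
force: [-8.6, 0.0, 3.2]
grip_width: 0.459
grasp_force: 40.0
```

It has reached the plate. I'll ease off, lower the 3 mm to the worktop, open and look.

```bash
python3 -m pendant '[0,-1.5,0,0,0,0,-1,0,-1.5,1.5,0,0,0,-1,0,-1.5,3,0,0,0,-1,0,-1.5,3,0,0,0,-1]'
python3 -m pendant '[0,0,0,0,0,0,0.1,0,0,0,0,0,0,0.3,0,0,0,0,0,0,0.5,0,0,0,0,0,0,0.5,0,0,0,0,0,0,0.5]'
python3 - <<'E'
from h import *
b=grab('side','s2')
cv2.imwrite('pics/c2.png',cv2.resize(b['img'][110:260,215:365],None,fx=4,fy=4,interpolation=2)[:,:,::-1])
E
```

```text
time: 9.57
ee_pos: [0.5951, -0.0327, 0.0598]
orientation: [-0.0, 0.719, 0.695, -0.0]
force: [-5.2, -1.3, 1.5]
grip_width: 0.46
grasp_force: 40.0
time: 10.2
ee_pos: [0.5956, -0.0326, 0.0596]
orientation: [0.0, 0.719, 0.695, 0.0]
force: [-0.0, 0.8, -0.4]
grip_width: 0.753
grasp_force: 0.0
```

View pics/c2.png

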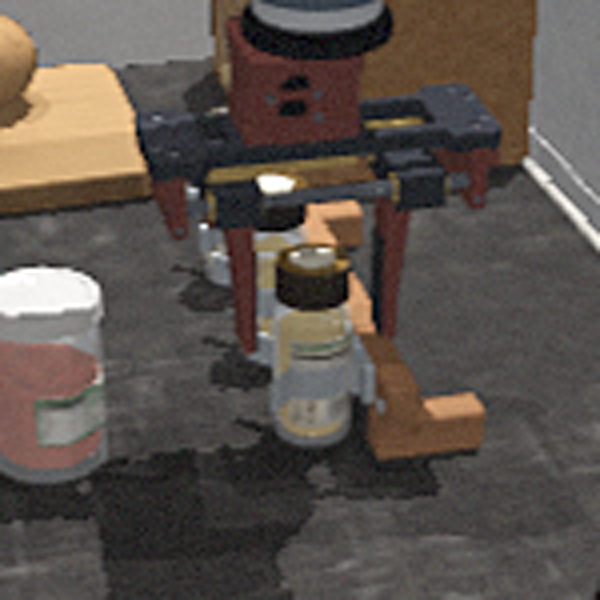

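The jar, at about (312,345) in the crop, stands upright inside the closed jaws and both fingers are clear of it. I'll retreat straight up, then sideways so the top camera can see.

```bash
python3 -m pendant '[0,0,-15,0,0,0,0.5,0,0,-40,0,0,0,0.5,0,0,-70,0,0,0,0.5,0,0,-110,0,0,0,0.5,0,0,-150,0,0,0,0.5,-50,-10,-160,0,0,0,0.5,-110,-40,-160,0,0,0,0.5,-170,-70,-160,0,0,0,0.5,-220,-100,-160,0,0,0,0.5,-260,-120,-160,0,0,0,0.5,-260,-120,-160,0,0,0,0.5,-260,-120,-160,0,0,0,0.5,-260,-120,-160,0,0,0,0.5]'
python3 - <<'E'
from h import *
a=grab('top','t3');b=grab('side','s3')
x=cv2.resize(a['img'][140:290,130:340],None,fx=2.6,fy=2.6,interpolation=2);y=cv2.resize(b['img'][130:280,225:345],None,fx=2,fy=2.6,interpolation=2)
cv2.imwrite('pics/c3.png',np.hstack([x,y])[:,:,::-1])
E
```

```text
time: 11.88
ee_pos: [0.4676, -0.2873, 0.22]
orientation: [0.0, 0.718, 0.696, 0.0]
force: [0.7, 0.6, 0.6]
grip_width: 0.748
grasp_force: 0.0
```

View pics/c3.png

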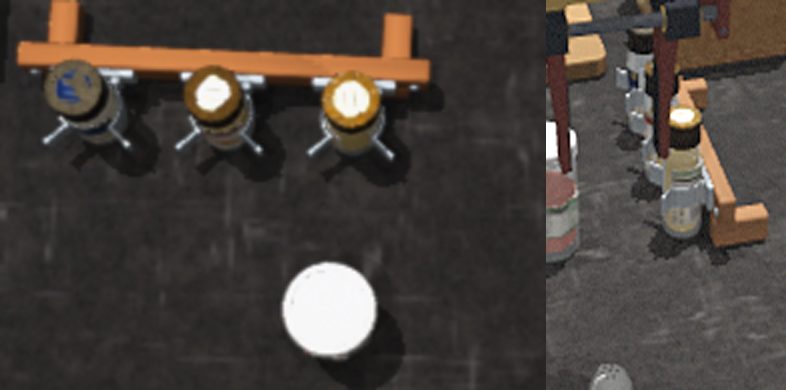

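The three jars sit alike in their clips, with caps at (75,88), (213,93) and (351,98) in the crop, in an even straight row. The sauce jar has not moved.

```bash
python3 -c "
from station import arm
print(arm.sign_off())"
```

```text
the job is handed in; nothing more can be done
None
```

The loose spice jar is snapped fully home in the empty clip, upright on the worktop and released; the other two jars stayed clipped in place, and the job was handed in at about 12 s (no verdict was returned).

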